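Load a round bar into the leaf drill jig

ROBOT

A 6-joint arm with a two-finger parallel gripper is mounted at the origin on a cart in front of the work surface, level with it; the furniture and walls round the work are solid. World frame = base frame: x ahead of the robot, y to its left, z up, the work surface at z = 0. Lengths are in m, angles in degrees, forces in N, time in s.
With the tool pointing down it reaches from about 0.4 to 0.825 m from the base axis. Payload 7 kg.
Tool frame: the origin (TCP) lies midway between the tips of the shut fingers; the grasp point (between the pads) lies 19 mm behind it; z points along the fingers, y is the line along which they close (so a half turn about z gives the same grasp; the last joint's range is limited). The gripper opens to 88 mm and grips with 3 to 60 N. Pads are 19 mm wide; open, the fingers measure 130 mm over their backs; the gripper's body (78 mm by 193 mm) begins 47 mm behind the grasp point.
Start: joints at [-49.154, 20.546, 0.682, 0, -70.136, -16.507], TCP at [0.278, -0.615, 0.227] pointing down, gripper open.
Joint ranges: [-176.03, 176.03], [-82.01, 121.73], [-58.28, 71.71], [-173.87, 95.51], [-174.79, -0.11], [-173.66, 173.66]. Speed limits (degrees/s): [136.94, 136.94, 172.46, 180, 180, 180].

INTERFACE

Orientations are given as [roll, pitch, yaw] about the fixed x, y, z axes, in that order (R = Rz(yaw) Ry(pitch) Rx(roll)).
In Python, from plant import telemetry, viewer, workorder gives the robot as it stands. The module is installed in compiled form; this text tells all that it offers.
- The arm moves only by the tool carry_out, never from a script. Its argument "rows" is a list of rows, each a list of 6 numbers: the shift along the tool's x, y, z in m, then the turn, a rotation vector about the tool's x, y, z in rad. In form: [[tx, ty, tz, ax, ay, az], ...]. A call has 1 to 8 rows; each row is the pose to reach, as a shift and turn from the pose commanded when the call began, along the tool's axes at that moment; what a row does not reach only later rows make up. A row lasts 1/8 s, in which the tool goes at most 62.5 mm and 10.7 degrees, less where a joint would pass 70% of its speed; a pose out of reach is approached as far as the arm can. A call with a gripper value outside its range is refused whole. "grip" is the gripper's target within -1 to 1 (fully open at 1, half-way at 0, shut at -1), set as the call begins (left out, the last holds). The fingers move at their own pace and stop on an object; the grip force is fixed at half the most. Time passes only in rows, so rows that repeat a pose let the fingers close. It gives the time, the measured TCP pose, the force, the opening and the grip force at its end, in the units of the state.
- telemetry.get_obs(): the state, without advancing time (a new reading comes with each control period).
- viewer.snapshot(name): name is "scene" or "top" or "wrist"; returns the picture (420x560x3 uint8, red, green, blue); there is no depth.
- viewer.camera_info(name): a dict with "intrinsics" (3x3 intrinsics, pixels), "k1" (the pictures are not rectified: a ray, as slopes to the right and down, at radius r is drawn at 1 + k1 r^2 times it, then the intrinsics apply), "extrinsics" (4x4, takes a point from camera to world coordinates); the wrist camera has in their place "tool_from_camera" (4x4, takes a point from camera to tool coordinates, whose origin is the TCP and whose axes are the flange's). Camera axes: x right, y down, z forward; pixel columns grow to the right and rows downward; lengths in m; the calibration is good to about 2 mm. A picture is of the moment at which its call begins: read the wrist's pose just before it. camera_info takes no time and is no camera call.
- workorder.close_job(): hands the job in; it is judged then, once.
The state is a dict: "clock": time; "joint_pos": joint angles; "qvel": joint speeds; "tau": joint torques, N m; "tool_pos": TCP position; "orientation": TCP orientation; "force": force on the tool from outside, world axes, zero at the start; "moment": the same for the moment, N m; "opening": finger opening in m; "gripper_force": force on a finger pad.
Only numpy, scipy, OpenCV 4.12 (cv2) and the standard library are available. Lean on these libraries where they do the work, as an engineer would, in place of code of your own. Each camera call takes 0.05 s, during which the arm holds its last target. There are 200 camera calls.

TASK

Load the drill jig without picking anything up: by pushing its side with the fingertips, roll the loose round bar along the bench, up the jig's ramp and into its V groove. Push the bar endwise along the groove until it is right up against the end stop, and tip the thrown-back hinged leaf over so that it comes to rest on the bar. Leave the tools and other things round the jig where they are.

Things in the scene. Friction and masses are not known exactly. Their poses are not given: they have to be found in the camera images.
- bar: plain aluminium round bar, loose, lying on the bench in front of the jig's ramp, roughly parallel to the groove; 25 mm diameter, 130 mm long, about 0.17 kg. Origin at the middle of its axis (12.5 mm above the bench at the start); its y axis runs along the bar, x and z turn as it rolls. Smooth bare metal: it rolls easily and slips a little on fingers and steel.
- jig: dark steel drill jig screwed to the bench, 102 mm (x) by 118 mm (y). Origin on the bench under the bottom line of its V groove; x points up the ramp and across the groove (the way the bar is rolled in), y along the groove towards the end stop, z up. 90 degree V from y = -55 to +55 mm, bottom line at x = 0, z = 1.5 mm; behind it a block 23.5 mm high, x = 22 to 45 mm.
- ramp_lip (a point): middle of the lip in front of the groove: x = -11.7 mm, z = 11.5 mm in the jig's frame; axes as the jig's. The lip is flat from x = -13 to -10 mm; from it the ramp falls straight to the bench at x = -56 mm (about 15 degrees). Ramp and lip are as long as the groove.
- stop_face (a point): point on the end stop's face to the bar, level with a seated bar's axis: x = 0, y = 55 mm, z = 19.2 mm in the jig's frame; axes as the jig's. The stop is a bright upright plate, 8 mm thick, 36 mm high, x = -14 to 26 mm. The groove's other end (y = -55 mm) is open: a fully loaded bar stands out there by 20 mm.
- v_seat (a point): point in the jig's groove where the middle of the bar's axis lies when the bar is fully loaded: x = 0, y = -10 mm, z = 19.2 mm in the jig's frame; axes as the jig's.
- leaf (a joint): hinge of the aluminium leaf, rad: 0 = level, resting on a bar seated in the groove (-0.16 with no bar under it); grows as the leaf is lifted and thrown back past upright, where it starts (1.75 to 1.95, limit 1.98). It stays thrown back, and falls forward by its own weight once pushed below about 1.2.
- leaf_hinge (a point): middle of the leaf's hinge line, which is parallel to the jig's y axis: x = 36, y = 10, z = 35.7 mm in the jig's frame; axes as the jig's. The leaf is 32 mm wide (y = -6 to 26 mm), 8 mm thick, reaches 60 mm from the hinge; a drill bush stands 5 mm proud of its upper face 36 mm from the hinge.
- leaf_nose (a point): point in the leaf's middle plane near its free end, 55 mm from the hinge line; about 90 mm above the bench while the leaf is thrown back.
- spool: reel of solder wire standing on its flange, 64x80x37 mm, left of the bar's path; bystander. Origin on the bench under it.
- small_tin: small round tin with a lid, 38 mm diameter, 50 mm high, beyond the end stop; bystander. Origin at the centre of its underside.
- hexkey: black hexagon key lying behind the jig, 20x52x4 mm; bystander. Origin at the centre of its underside.
- calipers: sliding caliper lying near the robot's edge of the bench, 68x236x15 mm; bystander. Origin at the centre of its underside.
- cutters: small pliers with red sleeves lying on the right, 40x130x11 mm; bystander. Origin at the centre of the underside.
- notes: small spiral notebook on the right, 108x83x13 mm; bystander. Origin at the centre of its underside.
- pen: black marker pen lying on the right, 12x122x14 mm; bystander. Origin at the centre of its underside.
Not all that is in view belongs to the job. Leave any red look-alike of the bar alone.

How it is judged:
By the outcome, as a careful person would: the job done as asked, in the order asked, and still so for the second after the job is handed in, with the robot touching nothing.
It also fails if it takes over 54 s, if anything falls off the work surface, if the arm or the gripper's body presses on something with over 40 N, if the wrist force passes 120 N, or if a joint passes its speed limit or range.

## Working session

There is one attempt and no reset: what is moved stays moved. The work goes in short steps, Python scripts to look and compute and a tool call to move; the robot and the scene stay as the last step left them, time stands still between calls to the robot, and variables do not carry over. Pictures are saved under pics/ and viewed, at most 10 in all, crops included, and the job is handed in when it is done.

Besides the shell and the picture viewer there is one more tool, called after ">>>" in YAML: its name, and indented under it one key for each argument. carry_out: Moves the arm, as the interface text tells. Its arguments: {"type":"object","properties":{"rows":{"type":"array"},"grip":{"type":"number"}},"required":["rows"]}

```bash
mkdir -p pics; python3 - <<'E'
from plant import telemetry, viewer
import cv2,numpy as np
np.set_printoptions(precision=4,suppress=True)
o=telemetry.get_obs();print(o['clock'],o['tool_pos'],o['orientation'],o['opening'])
for n in('scene','top'):
    cv2.imwrite(f'pics/{n}0.png',cv2.resize(viewer.snapshot(n)[...,::-1],(800,600)))
    c=viewer.camera_info(n);print(n,c)
print(viewer.camera_info('wrist'))
E
```

```text
0.0 [ 0.278  -0.6146  0.2256] [ 179.905    -0.0082 -155.6687] 0.08743859477885672
scene {'intrinsics': array([[445.2209,   0.    , 281.3856],
       [  0.    , 445.2209, 210.6719],
       [  0.    ,   0.    ,   1.    ]]), 'k1': 0.0411120577160227, 'extrinsics': array([[ 0.4529, -0.5505,  0.7013, -0.1627],
       [-0.8913, -0.2985,  0.3414, -0.5014],
       [ 0.0214, -0.7797, -0.6258,  0.7026],
       [ 0.    ,  0.    ,  0.    ,  1.    ]])}
top {'intrinsics': array([[519.2238,   0.    , 268.6958],
       [  0.    , 519.2238, 214.2684],
       [  0.    ,   0.    ,   1.    ]]), 'k1': -0.1652764162429929, 'extrinsics': array([[-0.0199, -0.9765,  0.2148,  0.2277],
       [-0.9998,  0.0201, -0.0013, -0.1151],
       [-0.003 , -0.2148, -0.9767,  1.4959],
       [ 0.    ,  0.    ,  0.    ,  1.    ]])}
{'intrinsics': array([[362.1583,   0.    , 282.2804],
       [  0.    , 362.1583, 212.1676],
       [  0.    ,   0.    ,   1.    ]]), 'k1': -0.015316887986831972, 'tool_from_camera': array([[-0.0008, -0.9645, -0.2642,  0.0712],
       [ 1.    , -0.0009,  0.0004,  0.0001],
       [-0.0006, -0.2642,  0.9645, -0.1569],
       [ 0.    ,  0.    ,  0.    ,  1.    ]])}
```

View pics/top0.png

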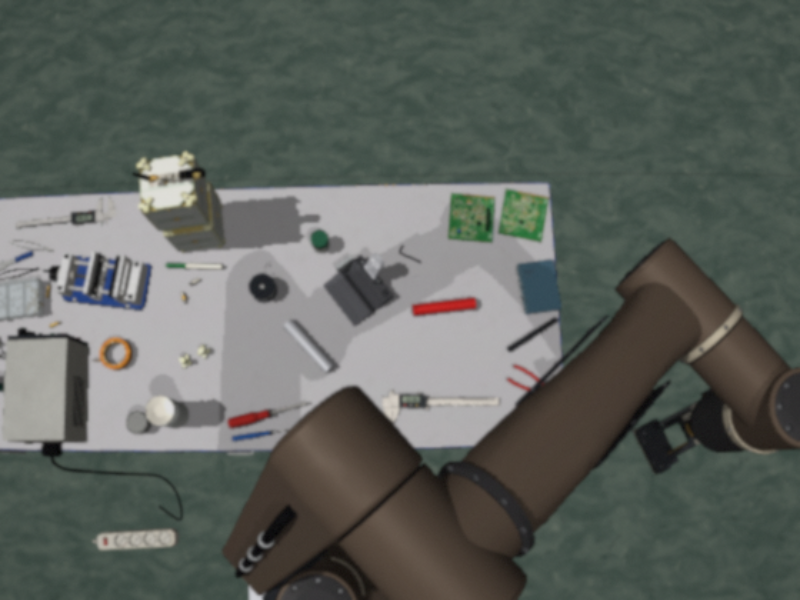

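View pics/scene0.png

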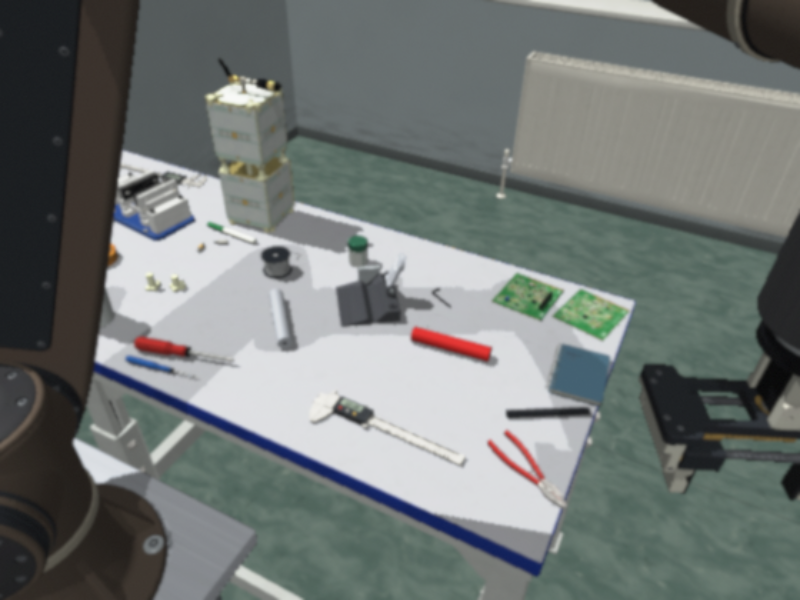

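The top view shows the bar running from about (290,322) to (332,370). The jig is around (360,290), its stop towards (375,265), and the red decoy is at (445,306). The tin is at (319,240) and the spool at (264,288).

```bash
cat > h.py <<'E'
import numpy as np,cv2
from plant import telemetry,viewer
from scipy.spatial.transform import Rotation as R
np.set_printoptions(precision=4,suppress=True)
def tool(o=None):
    o=o or telemetry.get_obs();T=np.eye(4)
    T[:3,:3]=R.from_euler('xyz',o['orientation'],degrees=True).as_matrix();T[:3,3]=o['tool_pos'];return T
def cam(name,T=None):
    c=viewer.camera_info(name)
    E=c['extrinsics'] if 'extrinsics' in c else (tool() if T is None else T)@c['tool_from_camera']
    return c['intrinsics'],c['k1'],np.array(E)
def px2w(name,uv,z,T=None):
    K,k,E=cam(name,T);uv=np.atleast_2d(np.array(uv,float))[:,None]
    p=cv2.undistortPoints(uv,K,np.array([k,0,0,0,0.]))[:,0]
    d=np.c_[p,np.ones(len(p))]@E[:3,:3].T
    return E[:3,3]+d*((np.asarray(z)-E[2,3])/d[:,2])[:,None]
def w2px(name,P,T=None):
    K,k,E=cam(name,T);Ei=np.linalg.inv(E);r,_=cv2.Rodrigues(Ei[:3,:3])
    return cv2.projectPoints(np.atleast_2d(P).astype(float),r,Ei[:3,3],K,np.array([k,0,0,0,0.]))[0][:,0]
def totool(pos,eul,T=None):
    """row (shift, rotvec) from the present tool pose to world pose"""
    T=tool() if T is None else T;Rm=T[:3,:3]
    return np.r_[Rm.T@(np.array(pos)-T[:3,3]),(R.from_matrix(Rm.T)*R.from_euler('xyz',eul,degrees=True)).as_rotvec()]
E
python3 - <<'E'
from h import *
s=.7
print(px2w('top',np.array([[290,322],[332,370],[326,288],[358,323],[397,293],[264,288],[319,240],[445,306]])*s,[.02,.02,0,0,0.02,.03,.05,.02]))
# view pose candidates
print(totool([.50,-.16,.33],[180,0,180]))
print(tool())
E
```

```text
[[ 0.5231  0.0744  0.02  ]
 [ 0.4234 -0.0107  0.02  ]
 [ 0.5977  0.0023  0.    ]
 [ 0.5223 -0.0633  0.    ]
 [ 0.5792 -0.1446  0.02  ]
 [ 0.593   0.1271  0.03  ]
 [ 0.6866  0.0125  0.05  ]
 [ 0.55   -0.2418  0.02  ]]
[-0.3896  0.3229 -0.1038  0.0014 -0.0005  0.4247]
[[-0.9112 -0.412  -0.0008  0.278 ]
 [-0.4121  0.9112  0.0013 -0.6146]
 [ 0.0002  0.0015 -1.      0.2258]
 [ 0.      0.      0.      1.    ]]
```

```bash
python3 - <<'E'
from h import *
print(totool([.575,-.055,.25],[180,0,-49]))
E
```

```text
[-0.5012  0.3875 -0.0237  0.0012  0.0013 -1.8617]
```

>>> carry_out:
  rows:
    - [-0.5,0.387,-0.024,0.001,0.001,-1.862]
    - [-0.5,0.387,-0.024,0.001,0.001,-1.862]
    - [-0.5,0.387,-0.024,0.001,0.001,-1.862]
    - [-0.5,0.387,-0.024,0.001,0.001,-1.862]
    - [-0.5,0.387,-0.024,0.001,0.001,-1.862]
    - [-0.5,0.387,-0.024,0.001,0.001,-1.862]
    - [-0.5,0.387,-0.024,0.001,0.001,-1.862]
    - [-0.5,0.387,-0.024,0.001,0.001,-1.862]
  grip: 0.2

```text
clock: 1.1
tool_pos: [0.5126, -0.1715, 0.2456]
orientation: [-180.0, -0.1, -69.4]
force: [1.2, -0.2, 0.9]
opening: 0.0524
gripper_force: 0.0
```

```bash
python3 - <<'E'
from h import *
print(tool(),telemetry.get_obs()['orientation'],totool([.575,-.055,.25],[180,0,-49]))
E
```

```text
[[ 0.3526 -0.9358  0.0004  0.5126]
 [-0.9358 -0.3526 -0.0009 -0.1715]
 [ 0.001  -0.0001 -1.      0.2456]
 [ 0.      0.      0.      1.    ]] [-179.9964   -0.0562  -69.3531] [-0.087  -0.0995 -0.0045  0.0001 -0.001  -0.3552]
```

>>> carry_out:
  rows:
    - [-0.087,-0.1,-0.004,0,0,-0.355]
    - [-0.087,-0.1,-0.004,0,0,-0.355]
    - [-0.087,-0.1,-0.004,0,0,-0.355]
    - [-0.087,-0.1,-0.004,0,0,-0.355]

```text
clock: 1.6
tool_pos: [0.5755, -0.0568, 0.2488]
orientation: [179.9, -0.0, -49.4]
force: [-0.2, 0.2, -1.2]
opening: 0.0527
gripper_force: 0.0
```

```bash
python3 - <<'E'
from h import *
o=telemetry.get_obs();T=tool(o);im=viewer.snapshot('wrist');np.save('T1.npy',T);np.save('im1.npy',im)
print(o['clock'],o['tool_pos'],o['orientation'])
cv2.imwrite('pics/w1.png',cv2.resize(im[...,::-1],(800,600),interpolation=cv2.INTER_CUBIC))
E
```

```text
1.6 [ 0.5755 -0.0568  0.2488] [179.9194  -0.0163 -49.3613]
```

View pics/w1.png

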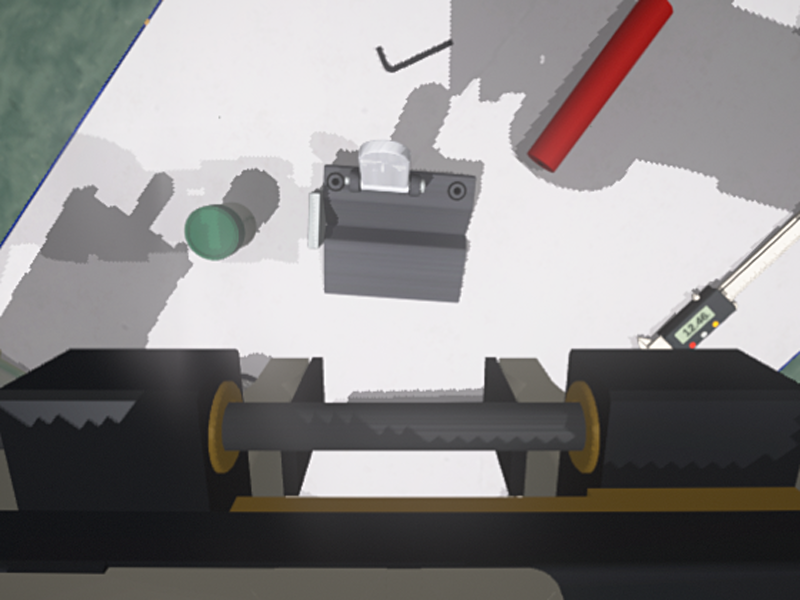

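```bash
python3 - <<'E'
from h import *
from scipy.optimize import least_squares
T=np.load('T1.npy');s=.7
uv=np.array([[325,292],[460,301],[475,176],[326,166],[308,247]])*s
J=np.array([[-56,55,0],[-56,-55,0],[45,-55,23.5],[45,55,23.5],[-14,63,36]])/1e3
def P(q,J):return J@R.from_euler('z',q[2]).as_matrix().T+[q[0],q[1],0]
f=lambda q:(w2px('wrist',P(q,J),T)-uv).ravel()
r=least_squares(f,[.597,-.073,-.85],loss='soft_l1');q=r.x;np.save('jig.npy',q);print(q,np.degrees(q[2]));print(f(q).reshape(-1,2))
# leaf nose
Ri=R.from_euler('z',q[2]).as_matrix()
for a in(1.75,1.85,1.95):
    n=np.array([[36-60*np.cos(a),y,35.7+60*np.sin(a)] for y in(-6,26)])/1e3
    print(a,w2px('wrist',P(q,n),T)/s)
b=px2w('top',np.array([[290,322],[332,370]])*s,[.02,.02]);print((b-[q[0],q[1],0])@Ri)
c=np.array([q[0],q[1],0]);
for n,v in dict(view=[-.115,-.02,.25]).items():
    w=c+Ri@[*v[:2],0]; print(n,w, totool([w[0],w[1],v[2]],[180,0,np.degrees(q[2])]))
E
```

```text
[ 0.5922 -0.0693 -0.9339] -53.50699229853092
[[-0.2436  0.5048]
 [ 0.0211  0.7653]
 [ 1.7894 -0.4877]
 [-1.1249 -1.4048]
 [ 0.0704  0.5207]]
1.75 [[411.2414 169.1438]
 [356.3657 165.1039]]
1.85 [[411.9624 158.7991]
 [357.0568 154.7377]]
1.95 [[412.6446 148.7636]
 [357.8191 144.6893]]
[[-0.1565  0.0299  0.02  ]
 [-0.1475 -0.1009  0.02  ]]
view [0.5077 0.0113 0.    ] [-0.0962  0.0065 -0.001   0.0012 -0.0005  0.0713]
```

```bash
cat >> h.py <<'E'
def jigpose(v):
    q=np.load('jig.npy');Ri=R.from_euler('z',q[2]).as_matrix()
    return np.array([q[0],q[1],0])+Ri@np.array(v,float),[180,0,np.degrees(q[2])]
def tcpjig():
    q=np.load('jig.npy');Ri=R.from_euler('z',q[2]).as_matrix()
    return Ri.T@(tool()[:3,3]-[q[0],q[1],0])
E
python3 - <<'E'
from h import *
print(tcpjig());w=jigpose([-.195,-.036,.05]);print(w,totool(*w))
E
```

```text
[-0.0195 -0.0067  0.249 ]
(array([0.4473, 0.0661, 0.05  ]), [180, 0, np.float64(-53.50699229853092)]) [-0.1773  0.0165  0.199   0.0012 -0.0005  0.0713]
```

>>> carry_out:
  rows:
    - [-0.06,0.005,0,0.001,0,0.071]
    - [-0.12,0.01,0.01,0.001,0,0.071]
    - [-0.177,0.0165,0.03,0.001,0,0.071]
    - [-0.177,0.0165,0.09,0.001,0,0.071]
    - [-0.177,0.0165,0.15,0.001,0,0.071]
    - [-0.177,0.0165,0.199,0.001,0,0.071]
    - [-0.177,0.0165,0.199,0.001,0,0.071]

```text
clock: 2.52
tool_pos: [0.4455, 0.0635, 0.048]
orientation: [179.6, -0.0, -53.6]
force: [-0.5, -0.1, 0.9]
opening: 0.0528
gripper_force: 0.0
```

```bash
python3 - <<'E'
from h import *
o=telemetry.get_obs();T=tool(o);im=viewer.snapshot('wrist');np.save('T2.npy',T)
print(o['clock'],tcpjig(),o['orientation'],o['force'])
cv2.imwrite('pics/w2.png',cv2.resize(im[...,::-1],(800,600),interpolation=cv2.INTER_CUBIC))
E
```

```text
2.525 [-0.1938 -0.0369  0.0501] [179.6273  -0.0173 -53.5965] [-0.4834 -0.0813  0.8852]
```

View pics/w2.png

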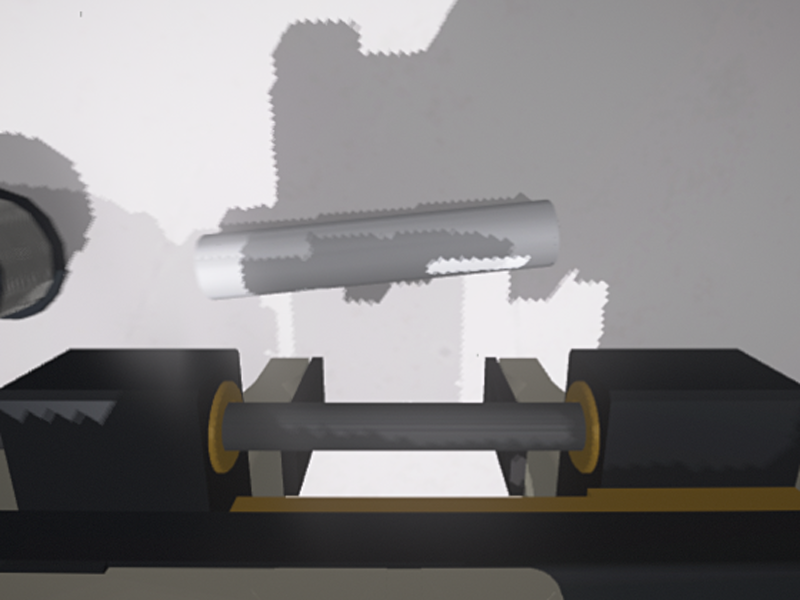

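The bar is clear in view. Its end centres are at about (206,267) and (548,233), ahead of the fingers.

```bash
python3 - <<'E'
from h import *
T=np.load('T2.npy');q=np.load('jig.npy');Ri=R.from_euler('z',q[2]).as_matrix()
b=(px2w('wrist',np.array([[206,267],[548,233]])*.7,[.0125,.0125],T)-[q[0],q[1],0])@Ri;print(b,b.mean(0),np.linalg.norm(b[0]-b[1]))
w=jigpose([-.19,-.037,.009]);print(totool(*w)); print(totool(w[0],[180,0,np.degrees(q[2])+5]))
E
```

```text
[[-0.1616  0.0352  0.0125]
 [-0.1491 -0.0934  0.0125]] [-0.1554 -0.0291  0.0125] 0.12924420019460067
[ 0.0037  0.      0.0411  0.0026 -0.0011 -0.0006]
[ 0.0037  0.      0.0411  0.0026 -0.001  -0.0879]
```

>>> carry_out:
  rows:
    - [0,-0.007,0.022,0.002,0,0]
    - [0,-0.007,0.041,0.002,0,0]
    - [0.007,-0.007,0.041,0.002,0,0]
    - [0.013,-0.007,0.041,0.002,0,0]
    - [0.019,-0.007,0.041,0.002,0,0]
    - [0.025,-0.007,0.041,0.002,0,0]
    - [0.031,-0.007,0.041,0.002,0,0]
    - [0.037,-0.007,0.041,0.002,0,0]

```text
clock: 3.58
tool_pos: [0.476, 0.0402, 0.0093]
orientation: [-179.8, -0.1, -53.4]
force: [0.4, -0.9, -0.7]
opening: 0.0528
gripper_force: 0.1
```

```bash
python3 - <<'E'
from h import *
o=telemetry.get_obs();T=tool(o);im=viewer.snapshot('wrist');np.save('T3.npy',T)
print(o['clock'],tcpjig(),o['orientation'],o['force'])
cv2.imwrite('pics/w3.png',cv2.resize(im[...,::-1],(800,600),interpolation=cv2.INTER_CUBIC))
E
```

```text
3.575 [-0.1568 -0.0282  0.0093] [-179.8458   -0.0556  -53.4452] [ 0.3959 -0.8817 -0.7323]
```

View pics/w3.png

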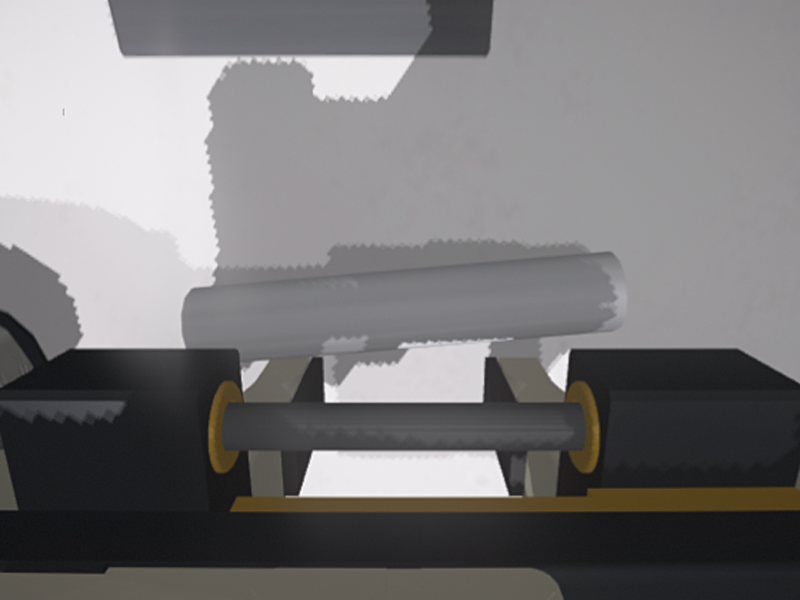

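The bar rolls ahead of the fingers, still about 5° skewed, with its ends at roughly (188,318) and (620,290). The ramp foot at row 55 is parallel to the fingers, so I'll keep pushing.

>>> carry_out:
  rows:
    - [0.01,0,0,0,0,0]
    - [0.02,0,0,0,0,0]
    - [0.03,0,0,0,0,0]
    - [0.039,0,0,0,0,0]
    - [0.047,0,0,0,0,0]
    - [0.054,0,0,0,0,0]
    - [0.06,0,0,0,0,0]
    - [0.066,0,0,0,0,0]

```text
clock: 4.62
tool_pos: [0.5153, -0.0127, 0.0094]
orientation: [-179.8, -0.1, -53.4]
force: [0.4, -0.0, 0.3]
opening: 0.0525
gripper_force: 0.2
```

```bash
python3 - <<'E'
from h import *
o=telemetry.get_obs();T=tool(o);im=viewer.snapshot('wrist');np.save('T4.npy',T)
print(o['clock'],tcpjig(),o['orientation'],o['force'])
cv2.imwrite('pics/w4.png',cv2.resize(im[...,::-1],(800,600),interpolation=cv2.INTER_CUBIC))
E
```

```text
4.625 [-0.0908 -0.028   0.0094] [-179.8439   -0.0556  -53.4415] [ 0.3797 -0.0455  0.3076]
```

View pics/w4.png

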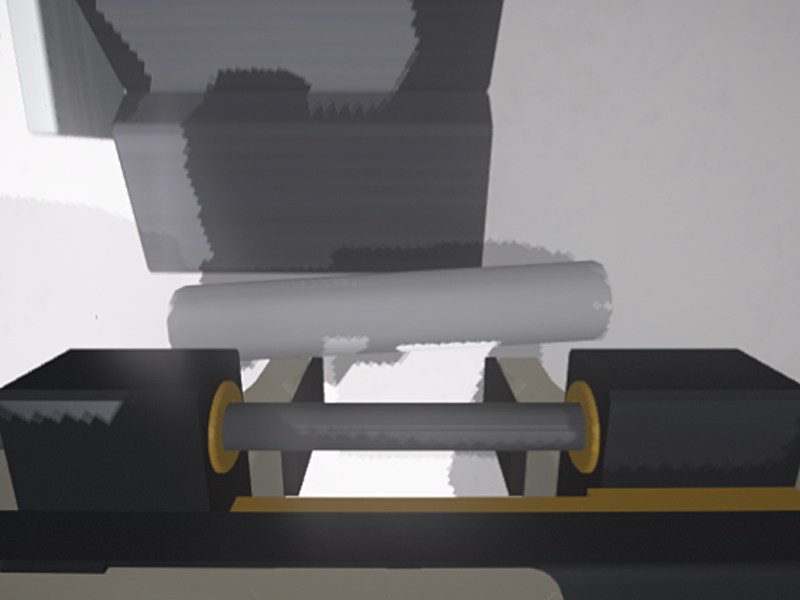

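>>> carry_out:
  rows:
    - [0.006,0,0,0,0,0]
    - [0.012,0,0,0,0,0]
    - [0.018,0,0,0,0,0]
    - [0.024,0,-0.001,0,0,0]
    - [0.03,0,-0.002,0,0,0]
    - [0.036,0,-0.0035,0,0,0]
    - [0.042,0,-0.005,0,0,0]
    - [0.047,0,-0.0065,0,0,0]

```text
clock: 5.68
tool_pos: [0.5433, -0.0505, 0.016]
orientation: [-179.8, -0.1, -53.5]
force: [-1.5, 1.4, 1.0]
opening: 0.0521
gripper_force: 1.4
```

```bash
python3 - <<'E'
from h import *
o=telemetry.get_obs();T=tool(o);im=viewer.snapshot('wrist');np.save('T5.npy',T)
print(o['clock'],tcpjig(),o['orientation'],o['force'])
cv2.imwrite('pics/w5.png',cv2.resize(im[...,::-1],(800,600),interpolation=cv2.INTER_CUBIC))
E
```

```text
5.675 [-0.0436 -0.0279  0.0162] [-179.8437   -0.0545  -53.453 ] [-1.4796  1.3808  0.9781]
```

View pics/w5.png

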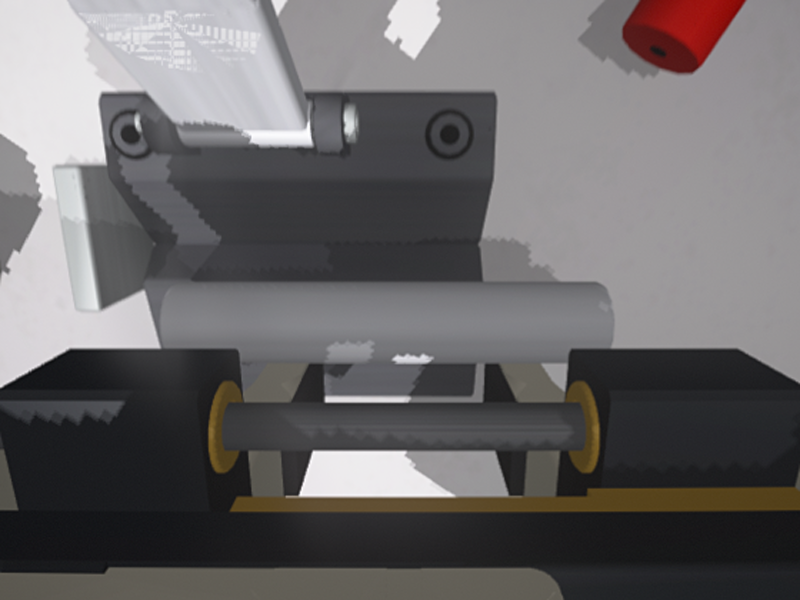

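The bar is straight on the ramp (ends at 162 and 613, row about 320), and the groove is just ahead of it.

>>> carry_out:
  rows:
    - [0.004,0,-0.0015,0,0,0]
    - [0.008,0,-0.003,0,0,0]
    - [0.011,0,-0.004,0,0,0]
    - [0.0135,0,-0.004,0,0,0]
    - [0.016,0,-0.004,0,0,0]
    - [0.018,0,-0.004,0,0,0]
    - [0.018,0,-0.004,0,0,0]

```text
clock: 6.6
tool_pos: [0.5539, -0.0647, 0.0199]
orientation: [-179.8, -0.1, -53.5]
force: [-0.3, 0.6, -0.5]
opening: 0.0528
gripper_force: 0.0
```

```bash
python3 - <<'E'
from h import *
o=telemetry.get_obs();T=tool(o);im=viewer.snapshot('wrist');np.save('T6.npy',T)
print(o['clock'],tcpjig(),o['orientation'],o['force'])
cv2.imwrite('pics/w6.png',cv2.resize(im[...,::-1],(800,600),interpolation=cv2.INTER_CUBIC))
E
```

```text
6.6 [-0.0266 -0.0282  0.0199] [-179.8422   -0.0564  -53.4544] [-0.3209  0.5692 -0.4746]
```

View pics/w6.png

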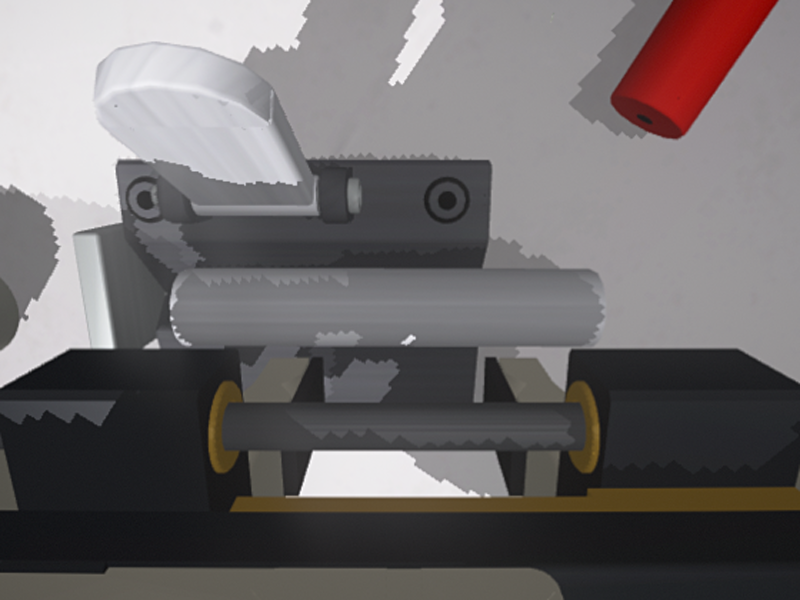

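The bar has dropped into the V, with ends at about (174,310) and (602,308), and the fingers carry no load.

```bash
python3 - <<'E'
from h import *
T=np.load('T6.npy');q=np.load('jig.npy');Ri=R.from_euler('z',q[2]).as_matrix()
print((px2w('wrist',np.array([[175,310],[602,308],[612,100],[680,138]])*.7,[.0192,.0192,.0125,0.0125],T)-[q[0],q[1],0])@Ri)
for v in([-.005,-.135,.06],[-.005,-.135,.014],[-.005,-.096,.014]): print(totool(*jigpose(v)))
E
```

```text
[[-0.0013  0.0445  0.0192]
 [-0.0005 -0.0912  0.0192]
 [ 0.0621 -0.0905  0.0125]
 [ 0.0513 -0.1124  0.0125]]
[ 0.0215  0.1067 -0.0404 -0.0027 -0.0009  0.001 ]
[ 0.0214  0.1069  0.0056 -0.0027 -0.0009  0.001 ]
[ 0.0215  0.0679  0.0057 -0.0027 -0.0009  0.001 ]
```

>>> carry_out:
  rows:
    - [-0.008,0,-0.005,0,0,0]
    - [-0.008,0,-0.045,0,0,0]
    - [0.0,0.05,-0.045,0,0,0]
    - [0.021,0.107,-0.04,0,0,0]
    - [0.021,0.107,-0.04,0,0,0]
    - [0.021,0.107,-0.03,0,0,0]
    - [0.021,0.107,-0.01,0,0,0]
    - [0.021,0.107,0.005,0,0,0]
  grip: -1

```text
clock: 7.65
tool_pos: [0.4809, -0.1442, 0.0136]
orientation: [-179.8, -0.1, -53.4]
force: [-0.9, -0.2, 0.4]
opening: 0.0003
gripper_force: 0.0
```

>>> carry_out:
  rows:
    - [0,-0.006,0,0,0,0]
    - [0,-0.011,0,0,0,0]
    - [0,-0.016,0,0,0,0]
    - [0,-0.02,0,0,0,0]
    - [0,-0.024,0,0,0,0]
    - [0,-0.027,0,0,0,0]
    - [0,-0.03,0,0,0,0]
    - [0,-0.033,0,0,0,0]

```text
clock: 8.65
tool_pos: [0.5066, -0.1257, 0.0147]
orientation: [-179.9, -0.0, -53.5]
force: [-0.9, -0.9, 1.6]
opening: -0.0001
gripper_force: 0.9
```

```bash
python3 - <<'E'
from h import *
o=telemetry.get_obs();print(o['clock'],tcpjig(),o['orientation'],o['force'],o['opening'])
q=np.load('jig.npy');print(R.from_euler('z',q[2]).as_matrix().T@o['force'])
E
```

```text
8.65 [-0.0056 -0.1024  0.0147] [-179.8837   -0.0369  -53.4546] [-0.8941 -0.8952  1.6444] -8.674140723160422e-05
[ 0.1879 -1.2512  1.6444]
```

>>> carry_out:
  rows:
    - [0,-0.002,0,0,0,0]
    - [0,-0.003,0,0,0,0]
    - [0,-0.004,0,0,0,0]
    - [0,-0.005,0,0,0,0]

```text
clock: 9.15
tool_pos: [0.5108, -0.1226, 0.0147]
orientation: [-179.8, -0.1, -53.4]
force: [-1.0, -2.0, 1.2]
opening: 0.0005
gripper_force: 0.8
```

>>> carry_out:
  rows:
    - [0,-0.001,0,0,0,0]
    - [0,-0.002,0,0,0,0]

```text
clock: 9.4
tool_pos: [0.5125, -0.1213, 0.0148]
orientation: [-179.8, -0.1, -53.4]
force: [-0.9, -0.7, -0.4]
opening: 0.0004
gripper_force: 0.7
```

>>> carry_out:
  rows:
    - [0,-0.001,0,0,0,0]
    - [0,-0.002,0,0,0,0]

```text
clock: 9.65
tool_pos: [0.5142, -0.1201, 0.0148]
orientation: [-179.8, -0.1, -53.4]
force: [-1.2, -0.8, 0.9]
opening: 0.0007
gripper_force: 0.6
```

>>> carry_out:
  rows:
    - [0,-0.001,0,0,0,0]
    - [0,-0.001,0,0,0,0]

```text
clock: 9.9
tool_pos: [0.5151, -0.1195, 0.0148]
orientation: [-179.8, -0.1, -53.4]
force: [-0.3, -0.6, -0.0]
opening: 0.0004
gripper_force: 0.3
```

>>> carry_out:
  rows:
    - [0,-0.001,0,0,0,0]
    - [0,-0.001,0,0,0,0]

```text
clock: 10.15
tool_pos: [0.5158, -0.1189, 0.0148]
orientation: [-179.8, -0.1, -53.4]
force: [-0.8, -0.2, -0.1]
opening: 0.0004
gripper_force: 0.3
```

```bash
python3 - <<'E'
from h import *
o=telemetry.get_obs();print(o['clock'],tcpjig(),o['force'])
q=np.load('jig.npy');print(R.from_euler('z',q[2]).as_matrix().T@o['force'])
E
```

```text
10.15 [-0.0055 -0.091   0.0148] [-0.8392 -0.1744 -0.0621]
[-0.3588 -0.7784 -0.0621]
```

>>> carry_out:
  rows:
    - [0,-0.001,0,0,0,0]
    - [0,-0.002,0,0,0,0]
    - [0,-0.003,0,0,0,0]

```text
clock: 10.52
tool_pos: [0.5168, -0.118, 0.0147]
orientation: [-180.0, -0.0, -53.5]
force: [-4.8, -8.5, 4.2]
opening: 0.0002
gripper_force: 4.3
```

>>> carry_out:
  rows:
    - [0,-0.001,0,0,0,0]
    - [0,-0.002,0,0,0,0]

```text
clock: 10.78
tool_pos: [0.5168, -0.1178, 0.0146]
orientation: [179.8, 0.0, -53.5]
force: [-9.8, -14.2, 7.4]
opening: 0.0006
gripper_force: 7.4
```

```bash
python3 - <<'E'
from h import *
o=telemetry.get_obs();T=tool(o);im=viewer.snapshot('wrist');np.save('T7.npy',T)
print(o['clock'],tcpjig(),o['force'])
cv2.imwrite('pics/w7.png',cv2.resize(im[...,::-1],(800,600),interpolation=cv2.INTER_CUBIC))
E
```

```text
10.775 [-0.0059 -0.0895  0.0146] [ -9.8465 -14.2226   7.3803]
```

View pics/w7.png

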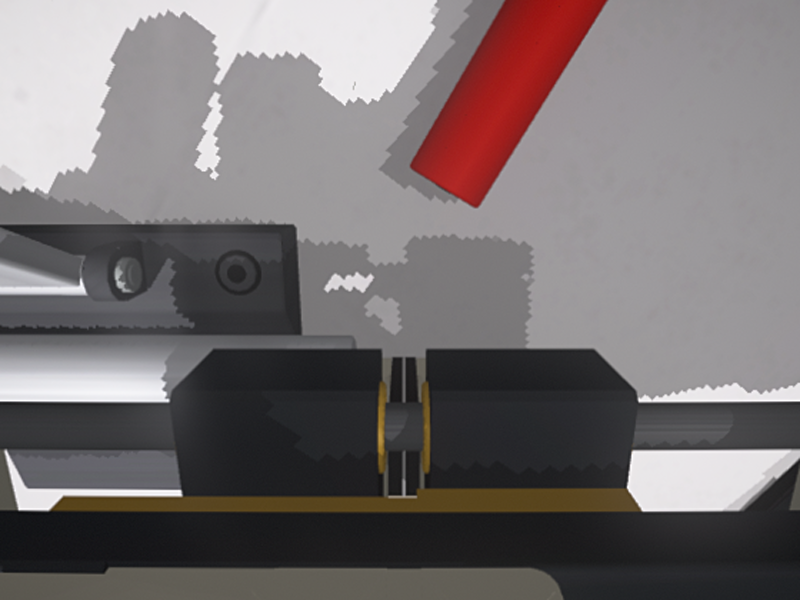

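The force rose to about 17 N with no further travel, so the bar is up against the stop. Next I back off, lift and go round behind the leaf.

>>> carry_out:
  rows:
    - [0,0.012,0,0,0,0]
    - [0,0.03,-0.01,0,0,0]
    - [0,0.03,-0.06,0,0,0]
    - [0,0.03,-0.12,0,0,0]
    - [0.03,0.01,-0.13,0,0,0]
    - [0.065,-0.035,-0.13,0,0,0]
    - [0.1,-0.08,-0.13,0,0,0]
    - [0.1,-0.1,-0.13,0,0,0]

```text
clock: 11.82
tool_pos: [0.6613, -0.1377, 0.145]
orientation: [-179.8, -0.1, -53.5]
force: [-0.4, 0.2, -0.3]
opening: 0.0005
gripper_force: 0.0
```

```bash
python3 - <<'E'
from h import *
o=telemetry.get_obs();T=tool(o);im=viewer.snapshot('scene')
print(o['clock'],tcpjig(),o['force'],totool(*jigpose([.092,.01,.078])))
q=np.load('jig.npy');u,v=w2px('scene',[q[0],q[1],.03])[0].astype(int)
cv2.imwrite('pics/s8.png',cv2.resize(im[v-75:v+75,u-100:u+100,::-1],(800,600),interpolation=cv2.INTER_CUBIC))
E
```

```text
11.825 [0.095  0.0162 0.1448] [-0.4135  0.1648 -0.314 ] [-0.0031  0.0065  0.0668 -0.0034 -0.0013  0.0012]
```

View pics/s8.png

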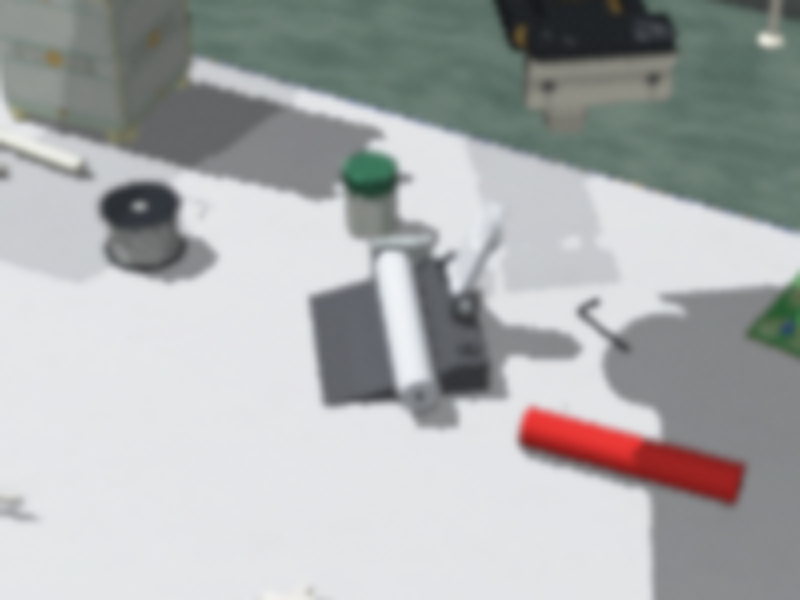

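The bar sits in the groove against the stop at about (395,250). The leaf is still back at (490,230), and the gripper is behind and above it. Next I lower and push the leaf over.

>>> carry_out:
  rows:
    - [0,0.006,0.04,0,0,0]
    - [0,0.006,0.066,0,0,0]
    - [-0.01,0.006,0.066,0,0,0]
    - [-0.018,0.006,0.066,0,0,0]
    - [-0.025,0.006,0.066,0,0,0]
    - [-0.031,0.006,0.066,0,0,0]
    - [-0.037,0.006,0.066,0,0,0]
    - [-0.043,0.006,0.066,0,0,0]

```text
clock: 12.88
tool_pos: [0.6294, -0.1058, 0.0799]
orientation: [-179.8, -0.1, -53.4]
force: [-0.4, -1.6, 7.1]
opening: 0.0003
gripper_force: 3.1
```

>>> carry_out:
  rows:
    - [-0.005,0,0,0,0,0]
    - [-0.01,0,0,0,0,0]
    - [-0.015,0,0,0,0,0]
    - [-0.02,0,0,0,0,0]
    - [-0.024,0,0,0,0,0]
    - [-0.024,0,0,0,0,0]

```text
clock: 13.62
tool_pos: [0.6142, -0.0864, 0.0787]
orientation: [-179.9, -0.0, -53.4]
force: [-0.7, -0.2, -0.4]
opening: 0.0002
gripper_force: 0.0
```

```bash
python3 - <<'E'
from h import *
o=telemetry.get_obs();T=tool(o);im=viewer.snapshot('scene')
print(o['clock'],tcpjig(),o['force'])
q=np.load('jig.npy');u,v=w2px('scene',[q[0],q[1],.03])[0].astype(int)
cv2.imwrite('pics/s9.png',cv2.resize(im[v-75:v+75,u-100:u+100,::-1],(800,600),interpolation=cv2.INTER_CUBIC))
E
```

```text
13.625 [0.0271 0.0076 0.0788] [-0.6841 -0.2421 -0.3997]
```

View pics/s9.png

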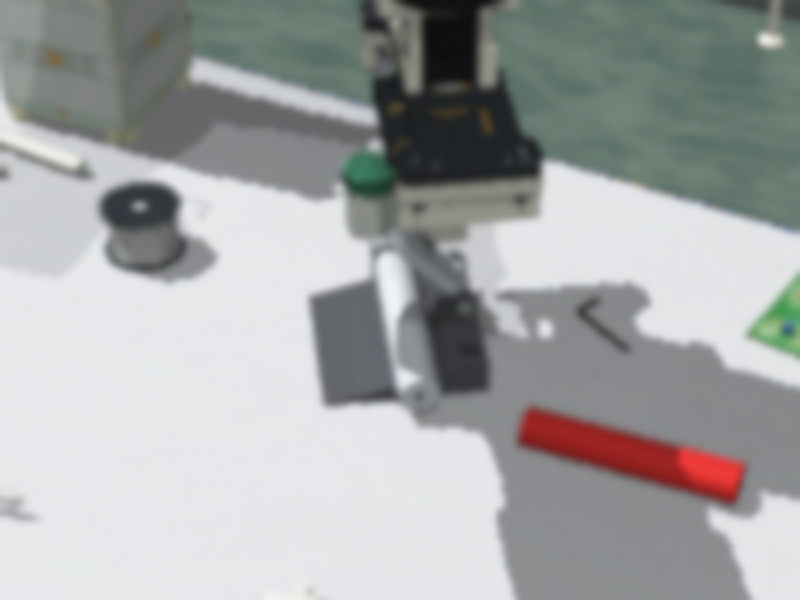

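The leaf has tipped forward onto the bar side, and the fingers carry no load. I've now viewed 11 pictures, one over the limit of 10, so the remaining checks will be numeric. I'll lift clear next.

>>> carry_out:
  rows:
    - [0.005,0,-0.03,0,0,0]
    - [0.005,0,-0.09,0,0,0]
    - [-0.02,0,-0.15,0,0,0]
    - [-0.05,0,-0.17,0,0,0]
    - [-0.05,0,-0.17,0,0,0]
    - [-0.05,0,-0.17,0,0,0]
    - [-0.05,0,-0.17,0,0,0]
    - [-0.05,0,-0.17,0,0,0]

```text
clock: 14.68
tool_pos: [0.5844, -0.0471, 0.2478]
orientation: [-180.0, -0.0, -53.5]
force: [0.3, 0.2, 0.7]
opening: 0.0002
gripper_force: 0.0
```

```bash
python3 - <<'E'
from h import *
q=np.load('jig.npy');Ri=R.from_euler('z',q[2]).as_matrix()
o=telemetry.get_obs();T=tool(o);im=viewer.snapshot('wrist').astype(float).mean(2)
print(o['clock'],tcpjig(),o['force'])
P=lambda v:np.atleast_2d(v)@Ri.T+[q[0],q[1],0]
def prof(a,b,n):
    L=np.linspace(a,b,n);uv=w2px('wrist',P(L),T).astype(np.float32)
    return L,cv2.remap(im.astype(np.float32),uv[:,0],uv[:,1],cv2.INTER_LINEAR).ravel(),uv
# along bar top (both ends), across leaf level top
for nm,a,b in [('endlo',[0,-.09,.031],[0,-.06,.031]),('endhi',[0,.035,.031],[0,.07,.031]),
  ('leaf_x',[-.04,.01,.0397],[.036,.01,.0397]),('leaf_y',[-.015,-.02,.0397],[-.015,.04,.0397]),('bystander none',[.05,.01,.085],[.065,.01,.085])]:
    L,p,uv=prof(np.array(a),np.array(b),20);print(nm,uv[0].astype(int),uv[-1].astype(int));i=np.argmax(abs(L[-1]-L[0]));print(np.c_[L[:,i]*1e3,p].round(0).astype(int).tolist())
E
```

```text
14.675 [-0.0225  0.0069  0.248 ] [0.2889 0.2477 0.74  ]
endlo [376 161] [347 161]
[[-90, 237], [-88, 237], [-87, 237], [-85, 237], [-84, 237], [-82, 238], [-81, 237], [-79, 236], [-77, 237], [-76, 236], [-74, 235], [-73, 234], [-71, 244], [-69, 244], [-68, 244], [-66, 245], [-65, 245], [-63, 244], [-62, 244], [-60, 245]]
endhi [255 161] [221 161]
[[35, 253], [37, 253], [39, 253], [41, 253], [42, 253], [44, 253], [46, 253], [48, 253], [50, 253], [52, 253], [53, 255], [55, 201], [57, 153], [59, 236], [61, 234], [63, 236], [64, 217], [66, 220], [68, 220], [70, 220]]
leaf_x [279 201] [279 126]
[[-40, 125], [-36, 126], [-32, 126], [-28, 129], [-24, 211], [-20, 252], [-16, 252], [-12, 252], [-8, 230], [-4, 91], [0, 78], [4, 218], [8, 153], [12, 254], [16, 252], [20, 252], [24, 252], [28, 252], [32, 249], [36, 250]]
leaf_y [308 177] [250 177]
[[-20, 126], [-17, 125], [-14, 126], [-11, 127], [-7, 127], [-4, 125], [-1, 254], [2, 253], [5, 252], [8, 253], [12, 253], [15, 253], [18, 253], [21, 253], [24, 250], [27, 113], [31, 120], [34, 129], [37, 128], [40, 129]]
bystander none [278 111] [278  92]
[[50, 160], [51, 160], [52, 160], [52, 160], [53, 160], [54, 159], [55, 159], [56, 158], [56, 160], [57, 198], [58, 231], [59, 240], [59, 238], [60, 236], [61, 236], [62, 236], [63, 236], [63, 236], [64, 236], [65, 236]]
```

```bash
python3 -c "
from plant import workorder
print(workorder.close_job())"
```

```text
the job is handed in; nothing more can be done
None
```

The job is handed in at about 14.7 s: the bar was rolled up the ramp into the groove, pushed against the end stop (about 17 N with no further travel), and the leaf then tipped to rest level on it. The final state was checked only from image profiles, to 1–3 mm, and I viewed 11 pictures, one over the limit of 10.

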